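# Engrave the blank on the mat

## Task

First lay the wooden blank that is on the rubber mat flat in the middle of the engraving machine's bed and let go of it. Then turn the machine's selector until it clicks in at the mark with that blank's shape, and only then press the start button fully down and release it. Leave the two blanks in the stock tray and everything else on the bench where they are.

Things in the scene. Friction and masses are not known exactly. Their poses are not given: they have to be found in the camera images.
- blank_round: plain wooden blank, a disc 64 mm in diameter and 20 thick, 50 g nominal. Origin: centre of its underside; z up. Like the other two blanks it is pinched from above across its rim.
- blank_oblong: plain wooden blank, 100 mm long (its x) by 50 wide (its y) by 20 thick, 80 g nominal. Origin: centre of its underside. Pinch it across the width, along its y.
- blank_square: plain wooden blank, 60 x 60 mm, 20 thick, 50 g nominal. Origin: centre of its underside; x and y square to its sides.
- mat: black rubber work mat fixed on the bench, 240 (its x) x 130 (its y) x 5 mm thick; the blank to be engraved lies on it, near the point 45 mm towards -x from the middle. Origin: centre of its underside.
- tray: open wooden stock tray fixed on the bench, 250 (its x) x 125 (its y) x 30 mm high, walls and floor 5 mm, one dividing wall across the middle: the other two blanks lie in its two bays. Origin: centre of its underside.
- machine: fixed benchtop engraving machine; base plate 240 (its x) x 480 (its y) x 30 mm; on its left (+y) the bed between two rails, with a gantry (top 165 mm) behind, its parked head's front face at x = 63 mm; on its right the sloping control box. Origin: on the underside, 15 mm left of the base plate's middle; x away from the robot at yaw 0, z up
- bed_mid (a point): centre of the bed's top surface, 34 mm above the bench; the clear flat bed is 160 (x) x 160 (y) mm, between rails that rise 36 mm above it. Axes as the machine's.
- panel: sloping face of the control box, 240 (up the slope) x 260 mm, leaning 26 degrees towards the robot; box 50 mm thick. Origin: centre of the face; z out of the face, square to it; x up the slope; y to the left. Selector axis at x = -12, y = 45 mm; start button at x = -30, y = -85 mm. Six white marks stand round the selector 40 degrees apart
- dial_grip (a point): on the selector's axis at gripping height, 35 mm out of the face. Selector: black round skirt 64 mm in diameter (top 14 mm out of the face) and on it an aluminium bar 56 mm long, 16 wide, 14 to 50 mm out of the face, pinched across its 16 mm; a black line on top and a pointed nose (37 mm from the axis) show the pointing end. Turns about the panel's z
- dial (a joint): selector angle, rad, growing clockwise seen from outside the face. Sprung detents, snapping to the nearest when let go (about 0.1 N m to pass): 0 = disc, 0.698 = oblong, 1.396 and 2.094 = plain idle ticks, 2.793 = square, 3.491 = triangle (no such blank here); end stops just past the ends. Starts on an idle tick. At value v the pointing end stands 1.745 - v counter-clockwise from the panel's x
- start (a joint): travel of the start button, m: 0 up, 0.008 fully down; sprung, about 1.5 N to begin and 5 N to reach the bottom.
- start_top (a point): centre of the top of the start button's cap: black round cap 40 mm in diameter in a steel collar 56 mm across (12 mm high), the cap's top 24 mm out of the sloping face when up. It is pushed straight into the face.
- spray_can: bystander to leave alone: tall spray can, 48 mm across, 190 tall, standing between the mat and the machine. Origin: centre of its underside
- ink_pot: bystander to leave alone: ink pot, 40 mm across, 55 tall, standing on the back part of the mat. Origin: centre of its underside
- brush_tub: bystander to leave alone: tub of brushes, 75 mm across, 100 tall (brushes to 165). Origin: centre of its underside
- tape_roll: bystander to leave alone: roll of tape lying flat, 100 mm across, 25 high. Origin: centre of its underside
- tin: bystander to leave alone: open steel tin, 70 mm across, 50 tall. Origin: centre of its underside
- screwdriver: bystander to leave alone: screwdriver, 190 mm long, lying. Origin: middle of its length, on the bench
Things that resemble listed ones, but are neither listed nor needed, are in the scene too. Leave any green look-alike of the blank_round alone.

How it is judged:
By the outcome, as a careful person would: the job done as asked, in the order asked, and still so for the second after the job is handed in, with the robot touching nothing.
It also fails if it takes over 58 s, if anything falls off the work surface, if the arm or the gripper's body presses on something with over 40 N, if the wrist force passes 120 N, or if a joint passes its speed limit or range.

## Robot

A 7-joint arm with a two-finger parallel gripper is mounted at the origin on the work surface. World frame = base frame: x ahead of the robot, y to its left, z up, the work surface at z = 0. Lengths are in mm, angles in rad, forces in N, time in s.
With the tool pointing down it reaches from about 425 to 975 mm from the base axis. Payload 16.7 kg.
Tool frame: the origin (TCP) lies midway between the tips of the shut fingers; the grasp point (between the pads) lies 19 mm behind it (robot.grip_point_offset is the distance from the TCP to the grasp point, in mm); z points along the fingers, y is the line along which they close (so a half turn about z gives the same grasp; the last joint's range is limited). The gripper opens to 85 mm and grips with 20 to 120 N. Pads are 22 mm wide; open, the fingers measure 114 mm over their backs; the gripper's body (76 mm by 85 mm) begins 54 mm behind the grasp point. The pads swing forward as they close: fully open they stand 13 mm farther back than shut.
Start: joints at [1.087, 0.426, 0.074, 1.606, -0.034, 1.111, -0.067], TCP at [221.122, -637.716, 231.302] pointing down, gripper open.
Joint ranges: [-2.85, 2.85], [-0.5, 2.14], [-1.23, 1.37], [0.21, 2.46], [-1.02, 4.16], [0.16, 2.05], [-2.73, 2.73]. Speed limits (rad/s): [1.89, 1.89, 2.39, 2.39, 3.01, 3.01, 3.01].

## Interface

Orientations are given as [roll, pitch, yaw] about the fixed x, y, z axes, in that order (R = Rz(yaw) Ry(pitch) Rx(roll)).
In Python, from bench import robot gives the robot as it stands.
- The arm moves only by the tool step_arm, never from a script. Its argument "moves" is a list of rows, each a list of 4 numbers: the shift along the world's x, y, z in units of 0.3 m (1.0 is 0.3 m), then the turn about the world's z in units of 1.5 rad (1.0 is 1.5 rad). A call has 1 to 5 rows; each row is the pose to reach, as a shift and turn from the pose commanded when the call began; what a row does not reach only later rows make up. A row lasts 1/8 s, in which the tool goes at most 62.5 mm and 10.7 degrees, less where a joint would pass 70% of its speed; a pose out of reach is approached as far as the arm can. A call with a number of a shift or a turn outside -1 to 1 is refused whole. A call with a gripper value outside its range is refused whole. "claw" is the finger opening in mm, from 0 to 85.4, set as the call begins (left out, the last holds). The fingers move at their own pace and stop on an object; the grip force is fixed at half the most. Time passes only in rows, so rows that repeat a pose let the fingers close. It gives the time, the measured TCP pose, the force, the opening and the grip force at its end, in the units of the state.
- robot.state(): the state, without advancing time (a new reading comes with each control period).
- robot.get_image(name): name is "scene" or "side" or "wrist"; returns a dict with "frame" (420x560x3 uint8, blue, green, red), "z_map" (420x560 float32, mm along the optical axis (not along the pixel's ray), 0 where there is no reading), "vfov" (degrees; the focal length in pixels is half the picture's height over the tangent of half this angle, whatever the lens; pixels are square), "cx", "cy" (the principal point, pixels), "R" (3x3) and "t" (3): a world point X has camera coordinates R X + t; the wrist camera has in their place "hand_eye" (4x4, takes a point from camera to tool coordinates, whose origin is the TCP and whose axes are the flange's). Camera axes: x right, y down, z forward; pixel columns grow to the right and rows downward; lengths in mm; the calibration is good to about 2 mm. A picture is of the moment at which its call begins: read the wrist's pose just before it.
- robot.close_job(): hands the job in; it is judged then, once.
The state is a dict: "t": time; "joint_positions": joint angles; "qd": joint speeds; "joint_efforts": joint torques, N m; "ee_pos": TCP position; "orientation": TCP orientation; "force": force on the tool from outside, world axes, zero at the start; "moment": the same for the moment, N m; "width": finger opening in mm; "grip_force": force on a finger pad.
Only numpy, scipy, OpenCV 4.12 (cv2) and the standard library are available. Lean on these libraries where they do the work, as an engineer would, in place of code of your own. Each camera call takes 0.05 s, during which the arm holds its last target. There are 200 camera calls.

## Working session

There is one attempt and no reset: what is moved stays moved. The work goes in short steps, Python scripts to look and compute and a tool call to move; the robot and the scene stay as the last step left them, time stands still between calls to the robot, and variables do not carry over. Pictures are saved under pics/ and viewed, at most 10 in all, crops included, and the job is handed in when it is done.

Besides the shell and the picture viewer there is one more tool, called as a command line: name --pt "numbers of a row" for each row, then --argument value for the rest. step_arm: Moves the arm, as the interface text tells. Shifts and turns lie within -1 to 1; 1 stands for 0.3 m of shift or 1.5 rad of turn. Its arguments: {"type":"object","properties":{"moves":{"type":"array","items":{"type":"array","items":{"type":"number"}}},"claw":{"type":"number"}},"required":["moves"]}

```bash
mkdir -p pics; ls; cat > h.py <<'E'
import numpy as np, cv2
from bench import robot
from scipy.spatial.transform import Rotation as Ro
def cam(name):
    s=robot.state(); d=robot.get_image(name)
    f=d["frame"].shape[0]/2/np.tan(np.radians(d["vfov"])/2)
    if "R" in d: Rcw=np.array(d["R"]).T; o=-Rcw@np.array(d["t"])
    else:
        H=np.array(d["hand_eye"]); Rt=Ro.from_euler("xyz",s["orientation"]).as_matrix()
        Rcw=Rt@H[:3,:3]; o=Rt@H[:3,3]+np.array(s["ee_pos"])
    d.update(f=f,Rcw=Rcw,o=o); return d
def ray(d,u,v): return d["Rcw"]@np.array([(u-d["cx"])/d["f"],(v-d["cy"])/d["f"],1])
def onz(d,u,v,z):
    r=ray(d,u,v); return d["o"]+r*(z-d["o"][2])/r[2]
def pt(d,u,v):
    return d["o"]+ray(d,u,v)*d["z_map"][int(round(v)),int(round(u))]
def cloud(d):
    h,w=d["z_map"].shape; u,v=np.meshgrid(np.arange(w),np.arange(h)); z=d["z_map"]
    c=np.stack([(u-d["cx"])/d["f"]*z,(v-d["cy"])/d["f"]*z,z],-1)
    return c@d["Rcw"].T+d["o"]
E
python3 - <<'E'
from h import *
print(robot.state())
for n in ("scene","side"):
    d=cam(n); cv2.imwrite(f"pics/{n}0.png",d["frame"]); np.savez(f"{n}0.npz",**{k:v for k,v in d.items()}); print(n,d["o"],d["f"],d["Rcw"][:,2])
E
```

```text
pics
{'t': 0.0, 'joint_positions': array([ 1.08747975,  0.42675934,  0.07382831,  1.60663206, -0.034114  ,
        1.11082001, -0.06711089]), 'qd': array([-0.00135446,  0.00193898, -0.00182774, -0.00099792,  0.0005016 ,
       -0.00010126, -0.00216102]), 'joint_efforts': array([-6.83511053e-05, -9.49837375e+01,  3.76093045e+00, -4.63522482e+01,
        1.92228332e-02,  1.00534206e-02, -6.36652680e-05]), 'ee_pos': array([ 221.01139932, -637.33612599,  230.58063624]), 'orientation': array([-3.14023505e+00,  8.09536154e-05,  3.33787649e-01]), 'force': array([ 0.31006028,  0.02647774, -0.64137214]), 'moment': array([-0.05623778, -0.00385497,  0.02590698]), 'grip_force': 0.0, 'width': 85.54571585417463}
scene [1480.84057734  446.48942602 1157.47778579] 493.0883079759674 [-0.6582574  -0.29494428 -0.69260744]
side [ -33.64840837  618.39693395 1129.31318318] 389.1105766583547 [ 0.40308705 -0.46521326 -0.78809737]
```

View pics/scene0.png

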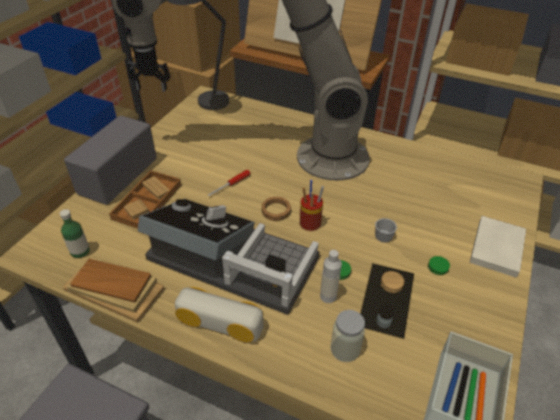

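View pics/side0.png

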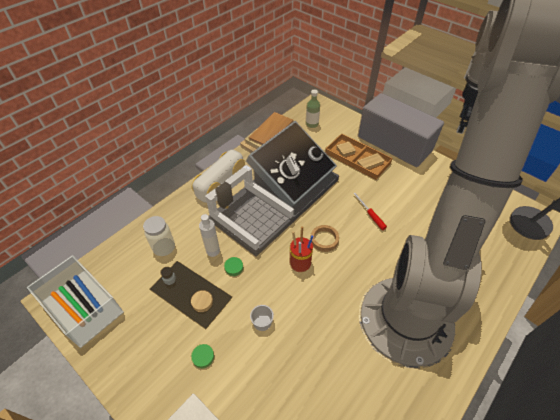

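The scene view shows candidates for the blank: a wooden disc on the black mat (393,281), a green disc (438,265), a green disc (343,270), the tape roll (276,208), the tin (385,230) and the tray blanks (157,187) and (135,205). By the description it is the wooden disc on the mat. I'll check it in a close crop and measure.

```bash
python3 - <<'E'
from h import *
S={n:dict(np.load(f"{n}0.npz")) for n in("scene","side")}
a=cv2.resize(S["scene"]["frame"][255:345,340:430],None,fx=4,fy=4,interpolation=2)
b=cv2.resize(S["side"]["frame"][120:230,220:350],None,fx=3.4,fy=3.4,interpolation=2)
c=np.zeros((380,810,3),np.uint8);c[:360,:360]=a;c[:b.shape[0],362:362+b.shape[1]]=b[:,:448]
cv2.imwrite("pics/crop.png",c[:,:800])
for n,(u,v) in (("scene",(393,281)),("side",(202,300))):
    d=S[n]; hsv=cv2.cvtColor(d["frame"],cv2.COLOR_BGR2HSV)
    print(n,hsv[v,u],"depth pt",pt(d,u,v).round(1))
    C=cloud(d); p=pt(d,u,v)
    m=(np.abs(C[...,2]-25)<5)&(np.hypot(C[...,0]-p[0],C[...,1]-p[1])<60)
    q=C[m]; print(" top",m.sum(),q.mean(0).round(1),q.min(0).round(0),q.max(0).round(0))
    (cx,cy),r=cv2.minEnclosingCircle(q[:,:2].astype(np.float32)); print(" circ",cx,cy,r)
# bed and rails, panel from depth
for n in S:
    d=S[n];C=cloud(d)
    if n=="side": pts=[(255,212),(270,215),(240,215),(297,150),(270,165),(310,180),(290,168),(317,154)]
    else: pts=[(262,258),(290,262),(215,215),(180,206)]
    for u,v in pts: print(n,u,v,C[v,u].round(1))
E
```

```text
scene [ 17 130 163] depth pt [512.1 379.   23.5]
 top 292 [512.  375.5  24.5] [478. 344.  20.] [543. 407.  30.]
 circ 509.6108703613281 375.6552734375 33.48160171508789
side [ 19 113 201] depth pt [505.2 374.7  25.3]
 top 307 [508.3 376.4  24.5] [477. 344.  20.] [540. 406.  29.]
 circ 508.2522888183594 376.337158203125 32.581947326660156
scene 262 258 [611.2   0.7  41.4]
scene 290 262 [583.6  80.5  34.1]
scene 215 215 [ 611.4 -150.9  157.1]
scene 180 206 [ 601.4 -281.9  132.1]
side 255 212 [620.1  17.5  30.4]
side 270 215 [569.3  -7.5  31.6]
side 240 215 [649.   64.8  33.7]
side 297 150 [ 642.5 -241.1  139.7]
side 270 165 [ 658.8 -109.6  148.1]
side 310 180 [ 538.2 -193.3   88.2]
side 290 168 [ 596.2 -146.5  146.7]
side 317 154 [ 579.3 -282.5  129.6]
```

View pics/crop.png

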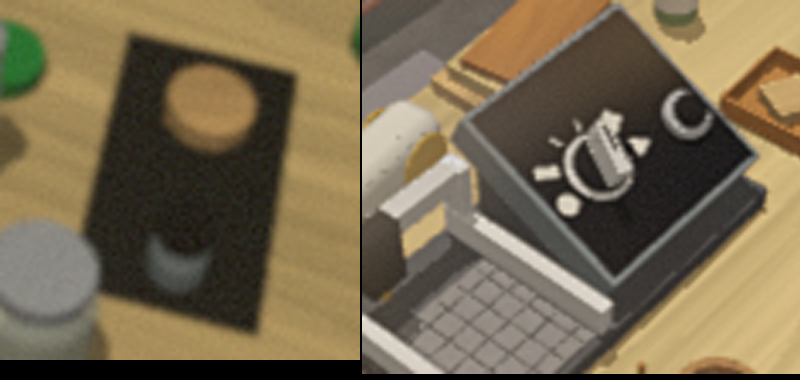

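The crop shows a plain wooden disc on the mat (scene 393,281), with the ink pot at its far end and the green disc off the mat. The selector bar points towards the upper marks, with the disc mark at the lower left of the dial. Next I'll fit the machine's geometry.

```bash
cat >> h.py <<'E'
def panel(cl,c,rad=170):
    "fit panel plane near c with 26 deg lean; returns n, offset, points on plane"
    q=cl[np.linalg.norm(cl-c,axis=-1)<rad]; q=q[q[:,2]>60]; rng=np.random.default_rng(0); best=None
    for _ in range(500):
        a=q[rng.choice(len(q),3,False)]; n=np.cross(a[1]-a[0],a[2]-a[0]); l=np.linalg.norm(n)
        if l<500: continue
        n/=l; n*=np.sign(n[2])
        if abs(np.degrees(np.arccos(n[2]))-26)>6: continue
        k=np.abs((q-a[0])@n)<3
        if best is None or k.sum()>best.sum(): best=k
    p=q[best]
    for _ in range(3):
        m=p.mean(0); n=np.linalg.svd(p-m,full_matrices=False)[2][2]; n*=np.sign(n[2]); p=q[np.abs((q-m)@n)<4]
    return n,m,p
E
python3 - <<'E'
from h import *
for n in("scene","side"):
    d=dict(np.load(f"{n}0.npz")); C=cloud(d)
    nn,m,p=panel(C,np.array([600,-190,130.]))
    yaw=np.arctan2(-nn[1],-nn[0]); print(n,len(p),"lean",np.degrees(np.arccos(nn[2])),"yaw",np.degrees(yaw))
    y=np.cross(nn,[np.cos(yaw),np.sin(yaw),0]); y/=np.linalg.norm(y); x=np.cross(y,nn)
    L=np.c_[(p-m)@x,(p-m)@y].astype(np.float32)
    r=cv2.minAreaRect(L); print(" rect",r); c=m+x*r[0][0]+y*r[0][1]; print(" center",c.round(1), "ext",np.percentile(L,[.5,99.5],axis=0).round(0))
    # rails z 70
    k=(np.abs(C[...,2]-70)<4)&(np.hypot(C[...,0]-620,C[...,1]-20)<160); q=C[k]; print(" rails",cv2.minAreaRect(q[:,:2].astype(np.float32)),len(q))
E
```

```text
scene 2172 lean 25.872994204310285 yaw 0.11363759036192404
 rect ((-23.55865478515625, -12.076614379882812), (242.6219482421875, 261.9824523925781), 0.6668871641159058)
 center [ 624.2 -200.9  131.6] ext [[-141. -138.]
 [  96.  117.]]
 rails ((623.2359619140625, 19.835350036621094), (232.887939453125, 236.2110595703125), 0.12050225585699081) 537
side 2932 lean 26.023150402298814 yaw 0.07504420121580366
 rect ((0.6961212158203125, -9.489364624023438), (239.81454467773438, 262.04022216796875), 0.11898472160100937)
 center [ 621.6 -200.   129.7] ext [[-118. -137.]
 [ 118.  120.]]
 rails ((618.2599487304688, 21.543838500976562), (226.09962463378906, 237.53916931152344), 0.288270503282547) 492
```

step_arm --pt "0.3 0.05 0.3 0.0" --pt "0.5 0.25 0.5 0" --pt "0.7 0.45 0.7 0" --pt "0.8 0.65 0.7 0" --pt "0.85 0.8 0.7 0"

```text
t: 0.72
ee_pos: [416.1, -482.7, 403.8]
orientation: [3.141, -0.0, 0.334]
force: [-0.6, -0.1, -0.1]
width: 85.2
grip_force: 0.0
```

step_arm --pt "0.15 0.2 0.15 0" --pt "0.2 0.4 0.2 -0.1" --pt "0.35 0.6 0.2 -0.2" --pt "0.4 0.8 0.2 -0.22" --pt "0.42 1.0 0.2 -0.22"

```text
t: 1.35
ee_pos: [535.9, -211.3, 462.2]
orientation: [-3.141, 0.001, 0.004]
force: [0.9, -0.1, 0.2]
width: 85.5
grip_force: 0.0
```

step_arm --pt "0.0 0.2 0 0" --pt "0 0.25 0 0" --pt "0 0.25 0 0"

```text
t: 1.72
ee_pos: [535.2, -138.0, 462.6]
orientation: [3.142, -0.0, 0.005]
force: [-0.3, -1.1, -0.6]
width: 85.4
grip_force: 0.0
```

```bash
python3 - <<'E'
from h import *
print(robot.state()["ee_pos"],robot.state()["orientation"],robot.state()["joint_positions"].round(2))
d=cam("wrist"); cv2.imwrite("pics/w1.png",d["frame"]); np.savez("w1.npz",**d); print(np.array(d["hand_eye"]).round(2),d["f"])
E
```

```text
[ 535.2307354  -137.95275649  462.64782545] [ 3.14151065e+00 -8.02766558e-06  5.23077834e-03] [ 0.31  0.11 -0.2   1.53  0.02  1.51 -1.45]
[[  -0.     -0.96   -0.29   75.76]
 [   1.     -0.      0.      0.48]
 [  -0.     -0.29    0.96 -143.18]
 [   0.      0.      0.      1.  ]] 340.6947587457979
```

View pics/w1.png

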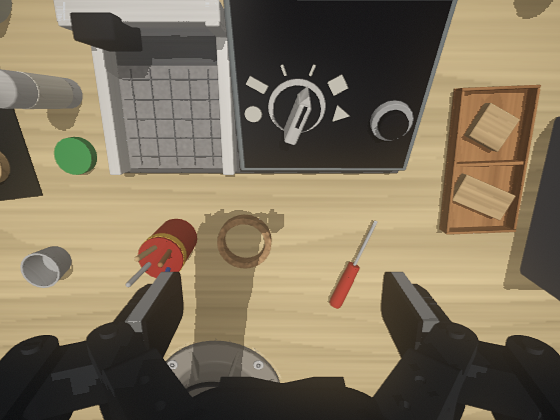

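The wrist view shows the selector nose at (307,90), pointing at the right-hand idle tick, so the dial reads about 2.094. The disc mark is at (253,114), the start button at (392,121), the bed grid around (173,117), and the tray holds the square and the oblong.

```bash
python3 - <<'E'
from h import *
d=dict(np.load("w1.npz")); C=cloud(d); F=d["frame"]
nn,m,p=panel(C,np.array([620,-200,130.]))
yaw=np.arctan2(-nn[1],-nn[0]); y=np.array([-np.sin(yaw),np.cos(yaw),0]); x=np.cross(y,nn)
print("lean",np.degrees(np.arccos(nn[2])),"yaw",np.degrees(yaw),len(p),"on-plane z at x=612:",m+x*((612-m[0])/x[0]))
L=np.c_[(p-m)@x,(p-m)@y]; print("ext",np.percentile(L,[.3,99.7],axis=0).round(1)); 
r=cv2.minAreaRect(L.astype(np.float32)); print(r, (m+x*r[0][0]+y*r[0][1]).round(1))
def onp(u,v,h):
    r=ray(d,u,v); return d["o"]+r*(((m+nn*h-d["o"])@nn)/(r@nn))
# bright bar top: 50 out of face
D=np.einsum('ijk,k->ij',C-m,nn); loc=np.linalg.norm(C-np.array([597,-155,157]),axis=-1)<60
k=loc&(D>42)&(D<58); q=C[k]; print("bar top",k.sum(),q.mean(0).round(1),cv2.minAreaRect(np.c_[q@x,q@y].astype(np.float32)))
# skirt 14 out
b=loc&(D>10)&(D<18); q=C[b]; print("skirt",b.sum(),cv2.minEnclosingCircle(np.c_[q@x,q@y].astype(np.float32)))
sb=np.array([585,-285,139]); k=(np.linalg.norm(C-sb,axis=-1)<40)&(D>19)&(D<30); q=C[k]; print("cap",k.sum(),q.mean(0).round(1), (q[:,1].min()+q[:,1].max())/2)
k=(np.linalg.norm(C-sb,axis=-1)<50)&(D>8)&(D<16); q=C[k]; print("collar",k.sum(),q.mean(0).round(1), (q[:,1].min()+q[:,1].max())/2)
# bed: rails: inner edges
for X in (570,600): 
    k=(np.abs(C[...,0]-X)<8)&(C[...,1]>-100)&(C[...,1]<180)
    z=C[k]; hi=z[(z[:,2]>60)&(z[:,2]<78)]; print("rail y at",X,np.unique((hi[:,1]/3).round()*3))
k=(np.abs(C[...,2]-34)<4)&(np.abs(C[...,1]-20)<70)&(np.abs(C[...,0]-620)<140); q=C[k]; print("bed x",np.percentile(q[:,0],[0.5,5,95,99.5]).round(1),"z",np.median(q[:,2]))
k=(np.abs(C[...,2]-30)<4)&(np.abs(C[...,1]+200)<70)&(C[...,0]<560); print("base front x", np.percentile(C[k][:,0],[1,99]) if k.any() else None)
E
```

```text
lean 26.052914973136758 yaw 0.20460585536580453 30587 on-plane z at x=612: [ 612.         -201.21540399  126.12304286]
ext [[-140.1 -129.1]
 [  90.3  127.4]]
((-25.374557495117188, -0.91827392578125), (232.275146484375, 259.3790588378906), 0.0955737754702568) [ 619.3 -202.1  129.7]
bar top 606 [ 593.1 -157.7  170.9] ((607.3236694335938, -160.56805419921875), (16.358556747436523, 65.45357513427734), 70.06837463378906)
skirt 1048 ((606.2809448242188, -161.20938110351562), 33.935638427734375)
cap 639 [ 587.4 -286.6  139.6] -287.44227613874943
collar 538 [ 599.2 -282.2  132.4] -286.92706276945614
rail y at 570 [-63. -60. -57. -54. -51. -48. -45. 117. 120. 123. 126. 129. 132. 135.]
rail y at 600 [-63. -60. -57. -54. -51. -48. -45. 117. 120. 123. 126. 129. 132. 135.]
bed x [505.5 518.3 712.1 724.4] z 34.21459227277637
base front x [249.12109215 507.09049119]
```

```bash
python3 - <<'E'
from h import *
d=dict(np.load("w1.npz")); C=cloud(d); g=cv2.cvtColor(d["frame"],cv2.COLOR_BGR2GRAY)
for u in (165,185,205):
    print(u,[(v,int(g[v,u]),*C[v,u].round(0)[[0,2]].astype(int)) for v in range(150,180,2)])
print("head/gantry col 105", [(v,*C[v,105].round(0).astype(int)) for v in range(8,70,6)])
print("gantry col 180", [(v,*C[v,180].round(0).astype(int)) for v in range(2,80,6)])
for n in("scene","side"):
    c=cloud(dict(np.load(f"{n}0.npz")))
    for lo,hi,nm in((100,200,"can>100"),(40,60,"40-60")):
        k=(c[...,2]>lo)&(c[...,2]<hi)&(np.abs(c[...,0]-580)<150)&(c[...,1]>150)&(c[...,1]<480)
        M=k.astype(np.uint8); N,l=cv2.connectedComponents(M)
        for i in range(1,N):
            q=c[l==i]
            if len(q)>40: print(n,nm,len(q),q.min(0).round(),q.max(0).round())
E
```

```text
165 [(150, 139, np.int64(541), np.int64(35)), (152, 141, np.int64(538), np.int64(36)), (154, 144, np.int64(535), np.int64(34)), (156, 93, np.int64(531), np.int64(34)), (158, 144, np.int64(528), np.int64(35)), (160, 145, np.int64(525), np.int64(33)), (162, 142, np.int64(521), np.int64(35)), (164, 143, np.int64(518), np.int64(35)), (166, 138, np.int64(514), np.int64(33)), (168, 106, np.int64(510), np.int64(29)), (170, 100, np.int64(507), np.int64(30)), (172, 86, np.int64(504), np.int64(31)), (174, 178, np.int64(494), np.int64(0)), (176, 170, np.int64(491), np.int64(0)), (178, 168, np.int64(487), np.int64(0))]
185 [(150, 142, np.int64(542), np.int64(35)), (152, 141, np.int64(538), np.int64(34)), (154, 142, np.int64(535), np.int64(36)), (156, 93, np.int64(532), np.int64(35)), (158, 137, np.int64(528), np.int64(35)), (160, 139, np.int64(525), np.int64(37)), (162, 142, np.int64(522), np.int64(35)), (164, 146, np.int64(518), np.int64(33)), (166, 143, np.int64(515), np.int64(34)), (168, 84, np.int64(511), np.int64(31)), (170, 100, np.int64(507), np.int64(30)), (172, 89, np.int64(504), np.int
[... 1572 characters left out ...]
t64(120)), (32, np.int64(719), np.int64(17), np.int64(30)), (38, np.int64(710), np.int64(17), np.int64(32)), (44, np.int64(702), np.int64(18), np.int64(30)), (50, np.int64(694), np.int64(19), np.int64(30)), (56, np.int64(685), np.int64(20), np.int64(30)), (62, np.int64(677), np.int64(20), np.int64(32)), (68, np.int64(668), np.int64(20), np.int64(35)), (74, np.int64(659), np.int64(21), np.int64(35))]
scene can>100 452 [613. 199. 100.] [658. 246. 194.]
scene 40-60 74 [628. 199.  40.] [657. 245.  60.]
scene 40-60 124 [632. 373.  40.] [670. 410.  60.]
side can>100 325 [604. 200. 100.] [648. 246. 194.]
side 40-60 52 [602. 204.  41.] [637. 246.  59.]
side 40-60 87 [632. 374.  42.] [669. 410.  60.]
```

step_arm --pt "0.0 0.2 -0.05 0" --pt "0 0.4 -0.1 0" --pt "0 0.6 -0.2 0" --pt "-0.05 0.8 -0.3 0" --pt "-0.09 1.0 -0.4 0"

```text
t: 2.4
ee_pos: [511.6, 146.7, 348.8]
orientation: [3.141, -0.0, 0.0]
force: [1.1, -0.9, -0.5]
width: 85.4
grip_force: 0.0
```

step_arm --pt "0 0.2 -0.05 0" --pt "-0.005 0.4 -0.15 0" --pt "-0.01 0.6 -0.3 0" --pt "-0.01 0.75 -0.45 0" --pt "-0.01 0.764 -0.6 0"

```text
t: 3.02
ee_pos: [509.5, 377.8, 168.5]
orientation: [-3.14, -0.001, 0.003]
force: [0.4, -0.7, -0.6]
width: 85.4
grip_force: 0.0
```

step_arm --pt "0 0 0 0"

```text
t: 3.15
ee_pos: [507.3, 374.4, 165.1]
orientation: [3.137, 0.006, 0.003]
force: [1.1, 0.6, 1.2]
width: 85.8
grip_force: 0.0
```

```bash
python3 - <<'E'
from h import *
print(robot.state()["ee_pos"],robot.state()["orientation"])
d=cam("wrist"); C=cloud(d); hsv=cv2.cvtColor(d["frame"],cv2.COLOR_BGR2HSV)
k=(np.abs(C[...,2]-25)<5)&(np.hypot(C[...,0]-508.5,C[...,1]-376)<50); q=C[k]
print(k.sum(),q.mean(0),q.min(0),q.max(0),cv2.minEnclosingCircle(q[:,:2].astype(np.float32)))
E
```

```text
[507.34573051 374.42356906 165.11029065] [3.13727568 0.00636235 0.00349823]
4204 [511.22663665 375.06344831  25.50360469] [478.41990607 343.65851873  20.00935067] [541.95429368 406.54110502  27.85653467] ((510.0611877441406, 375.1324768066406), 32.01932144165039)
```

step_arm --pt "0.005 -0.002 -0.15 0" --pt "0.005 -0.002 -0.3 0" --pt "0.005 -0.002 -0.43 0" --pt "0.005 -0.002 -0.53 0" --pt "0.005 -0.002 -0.55 0"

```text
t: 3.82
ee_pos: [511.5, 374.1, 5.3]
orientation: [3.141, -0.001, 0.001]
force: [-0.1, -0.1, 0.1]
width: 85.2
grip_force: 0.0
```

step_arm --pt "0 0 0 0" --pt "0 0 0 0" --pt "0 0 0 0" --pt "0 0 0 0" --pt "0 0 0 0" --claw 40

```text
t: 4.45
ee_pos: [511.3, 375.9, 7.6]
orientation: [-3.141, -0.003, 0.003]
force: [-1.5, -3.2, 9.7]
width: 61.7
grip_force: 63.1
```

step_arm --pt "0 0 0.03 0" --pt "0 0 0.1 0" --pt "0 0 0.25 0" --pt "0 0 0.42 0" --pt "0 0 0.5 0"

```text
t: 5.08
ee_pos: [510.5, 376.8, 159.9]
orientation: [-3.139, -0.004, 0.004]
force: [0.1, 0.5, -0.5]
width: 62.0
grip_force: 65.3
```

step_arm --pt "0 0 0.1 0" --pt "0 -0.05 0.2 0" --pt "0 -0.1 0.25 0" --pt "0 -0.1 0.25 0"

```text
t: 5.58
ee_pos: [510.4, 344.6, 231.4]
orientation: [-3.141, -0.002, 0.002]
force: [0.1, -0.4, -1.3]
width: 61.7
grip_force: 65.3
```

```bash
python3 - <<'E'
from h import *
s=robot.state();print(s["ee_pos"],s["orientation"],s["width"],s["grip_force"],s["force"])
d=cam("wrist"); C=cloud(d); cv2.imwrite("pics/w2.png",d["frame"])
E
```

```text
[510.40557634 344.59076143 231.42304923] [-3.14105984e+00 -2.30863657e-03  1.97589436e-03] 61.65339764376473 65.33145189285278 [ 0.12183567 -0.3922379  -1.27303134]
```

View pics/w2.png

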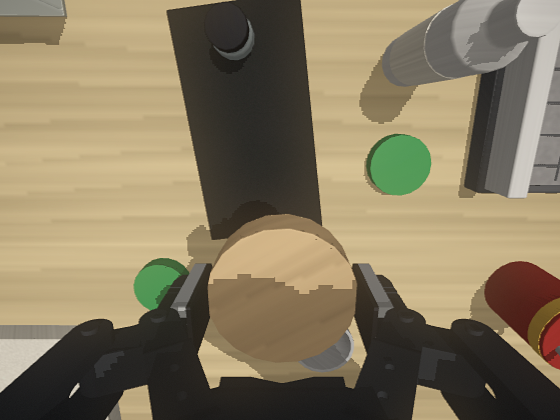

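The view shows the disc held between the pads, centred near (282,290). The mat is empty apart from the ink pot. Next I'll measure the disc's tilt and its offset in the grip.

```bash
python3 - <<'E'
from h import *
s=robot.state(); d=cam("wrist"); C=cloud(d); e=np.array(s["ee_pos"]); hsv=cv2.cvtColor(d["frame"],cv2.COLOR_BGR2HSV)
P=C-e
k=(np.hypot(P[...,0],P[...,1])<40)&(P[...,2]>5)&(P[...,2]<50)&(np.abs(P[...,1])<26)
q=P[k]; z=np.median(q[:,2]); q=q[np.abs(q[:,2]-z)<5]; A=np.c_[q[:,:2],np.ones(len(q))]; c=np.linalg.lstsq(A,q[:,2],rcond=None)[0]
print("top z",z,"slope deg",np.degrees(c[:2]),"x range",np.percentile(q[:,0],[.5,99.5]),len(q),"ee z",e[2])
E
```

```text
top z 17.834233403370106 slope deg [-0.4481677  -0.01896482] x range [-31.4974534   30.15367923] 14897 ee z 230.24822462010948
```

step_arm --pt "0 -0.18 0.02 0" --pt "0.03 -0.38 0.02 0" --pt "0.1 -0.58 0.02 0" --pt "0.2 -0.78 0.02 0" --pt "0.275 -0.95 0 0"

```text
t: 6.3
ee_pos: [592.7, 59.4, 229.1]
orientation: [-3.141, 0.001, 0.005]
force: [0.8, 1.2, -0.6]
width: 61.9
grip_force: 65.4
```

step_arm --pt "0 -0.06 -0.05 0" --pt "0 -0.075 -0.2 0" --pt "0 -0.075 -0.35 0" --pt "0 -0.075 -0.42 0" --pt "0 -0.075 -0.42 0"

```text
t: 6.92
ee_pos: [590.4, 39.3, 101.4]
orientation: [-3.141, 0.005, 0.005]
force: [-0.6, -0.4, 0.2]
width: 61.2
grip_force: 65.4
```

step_arm --pt "0.003 -0.004 -0.08 0" --pt "0.003 -0.004 -0.16 0" --pt "0.003 -0.004 -0.2 0" --pt "0.003 -0.004 -0.2 0"

```text
t: 7.42
ee_pos: [592.9, 37.5, 43.8]
orientation: [-3.141, 0.001, 0.004]
force: [-0.4, 0.3, -0.4]
width: 61.4
grip_force: 65.4
```

step_arm --pt "0 0 0 0"

```text
t: 7.55
ee_pos: [593.7, 37.3, 44.8]
orientation: [-3.141, -0.001, 0.004]
force: [0.5, -0.1, -0.2]
width: 61.8
grip_force: 65.4
```

step_arm --pt "0 -0.004 -0.01 0" --pt "0 -0.004 -0.017 0" --pt "0 -0.004 -0.024 0" --pt "0 -0.004 -0.026 0"

```text
t: 8.05
ee_pos: [593.1, 35.8, 36.5]
orientation: [3.141, -0.0, 0.004]
force: [-5.8, -1.4, 18.2]
width: 61.3
grip_force: 67.2
```

step_arm --pt "0 0 0.004 0" --pt "0 0 0.004 0"

```text
t: 8.3
ee_pos: [593.2, 35.9, 37.2]
orientation: [-3.141, -0.0, 0.004]
force: [0.3, -0.6, -1.6]
width: 61.3
grip_force: 65.7
```

step_arm --pt "0 0 0 0" --pt "0 0 0 0" --pt "0 0 0 0" --pt "0 0 0 0" --claw 82

```text
t: 8.8
ee_pos: [593.1, 35.9, 37.2]
orientation: [-3.142, -0.0, 0.004]
force: [-0.2, 0.2, 0.1]
width: 82.1
grip_force: 0.0
```

step_arm --pt "0 0 0.05 0" --pt "0 0 0.15 0" --pt "0 0 0.35 0" --pt "0 0 0.55 0" --pt "0 0 0.7 0"

```text
t: 9.43
ee_pos: [593.3, 36.1, 251.2]
orientation: [-3.141, -0.003, 0.004]
force: [0.0, -0.3, -0.4]
width: 82.1
grip_force: 0.0
```

step_arm --pt "0 0 0.1 0" --pt "0 0 0.1 0" --claw 0

```text
t: 9.68
ee_pos: [594.0, 36.2, 280.8]
orientation: [-3.141, -0.005, 0.004]
force: [0.6, -0.1, 0.1]
width: 47.9
grip_force: 0.0
```

```bash
python3 - <<'E'
from h import *
print(robot.state()["ee_pos"],robot.state()["width"])
d=cam("wrist"); C=cloud(d); cv2.imwrite("pics/w3.png",d["frame"]); np.savez("w3.npz",**d)
k=(np.abs(C[...,2]-54)<5)&(np.hypot(C[...,0]-592,C[...,1]-36)<50); q=C[k]
print(k.sum(),np.percentile(q[:,2],[2,50,98]),cv2.minEnclosingCircle(q[:,:2].astype(np.float32)))
k=(np.abs(C[...,2]-34)<3)&(np.abs(C[...,1]-36)<70); print(np.percentile(C[k][:,0],[.5,99.5]))
hi=C[(np.abs(C[...,0]-590)<8)&(C[...,2]>60)&(C[...,2]<78)][:,1]; print(hi[hi<36].max(),hi[hi>36].min())
E
```

```text
[593.96996059  36.17346115 280.84226922] 47.899190419005535
2545 [52.87436769 54.52841222 56.11924123] ((591.9122314453125, 35.64323425292969), 31.924787521362305)
[408.55966731 716.47803876]
-43.02074675809178 118.26628023042173
```

View pics/w3.png

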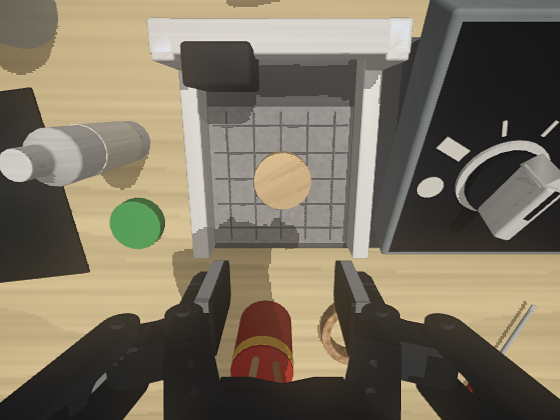

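The disc lies flat in the middle of the bed, at (282,181) in the image, and the fingers are closing. Next I'll plan the push of the selector bar anticlockwise with shut fingers.

```bash
cat > plan.py <<'E'
from h import *
A0=np.array([610.3,-157,125.3]);X=np.array([.8985,0,.439]);Y=np.array([0,1,0]);N=np.array([-.439,0,.8985])
def P(phi,off,rho=22,h=28):
    return A0+h*N+X*(rho*np.cos(phi)+off*np.sin(phi))+Y*(rho*np.sin(phi)-off*np.cos(phi)), np.arctan2(np.sin(phi),.9*np.cos(phi))
E
python3 - <<'E'
from plan import *
p,y=P(-.35,34); s=robot.state(); print(s["ee_pos"],s["orientation"],"pre",p,y,"units",(p-s["ee_pos"])/300,y/1.5)
q0,y0=P(-.35,34)
for i,phi in enumerate(np.r_[-.35,np.linspace(-.35,1.65,15)]):
    q,y=P(phi,22 if i else 34)
    print(i,round(phi,2),((q-q0)/300).round(3),round((y-y0)/1.5,3))
E
```

```text
[593.29435826  35.94452468 278.91696096] [-3.14154296e+00 -2.47481775e-03  3.72338893e-03] pre [ 606.10139529 -196.482424    154.41236899] -0.38531364413110075 units [ 0.04269012 -0.7747565  -0.41501531] -0.25687576275406715
0 -0.35 [0. 0. 0.] 0.0
1 -0.35 [0.012 0.038 0.006] 0.0
2 -0.21 [0.024 0.045 0.012] 0.104
3 -0.06 [0.035 0.054 0.017] 0.209
4 0.08 [0.044 0.064 0.021] 0.315
5 0.22 [0.052 0.076 0.025] 0.42
6 0.36 [0.058 0.089 0.028] 0.524
7 0.51 [0.063 0.103 0.031] 0.626
8 0.65 [0.065 0.118 0.032] 0.724
9 0.79 [0.066 0.132 0.032] 0.82
10 0.94 [0.065 0.147 0.032] 0.914
11 1.08 [0.062 0.162 0.03 ] 1.004
12 1.22 [0.057 0.175 0.028] 1.093
13 1.36 [0.051 0.188 0.025] 1.18
14 1.51 [0.043 0.2   0.021] 1.266
15 1.65 [0.033 0.211 0.016] 1.352
```

step_arm --pt "0 -0.2 0 -0.05" --pt "0 -0.4 0 -0.1" --pt "0 -0.6 0 -0.2" --pt "0 -0.7 0 -0.255" --pt "0 -0.7 0 -0.255"

```text
t: 10.35
ee_pos: [592.3, -176.4, 276.3]
orientation: [3.141, 0.001, -0.383]
force: [-0.2, 1.1, 0.5]
width: 0.4
grip_force: 0.0
```

step_arm --pt "0.046 -0.067 -0.05 0" --pt "0.046 -0.067 -0.2 0" --pt "0.046 -0.067 -0.32 0" --pt "0.046 -0.067 -0.4 0" --pt "0.046 -0.067 -0.405 0"

```text
t: 10.98
ee_pos: [606.0, -192.4, 153.8]
orientation: [-3.141, 0.004, -0.376]
force: [0.0, 0.5, 1.2]
width: 0.3
grip_force: 0.0
```

step_arm --pt "0 0 0 0"

```text
t: 11.1
ee_pos: [607.4, -193.4, 156.5]
orientation: [-3.141, -0.001, -0.377]
force: [0.3, -0.4, 0.1]
width: 0.1
grip_force: 0.0
```

step_arm --pt "0.006 0.014 0.0 0" --pt "0.012 0.028 0.004 0.0" --pt "0.022 0.035 0.01 0.1" --pt "0.033 0.044 0.015 0.2" --pt "0.042 0.054 0.019 0.31"

```text
t: 11.72
ee_pos: [619.5, -178.6, 161.8]
orientation: [3.141, -0.0, 0.091]
force: [-0.7, -3.8, -2.9]
width: 0.1
grip_force: 1.8
```

step_arm --pt "0.008 0.012 0.004 0.1" --pt "0.014 0.025 0.007 0.21" --pt "0.019 0.039 0.01 0.31" --pt "0.021 0.054 0.011 0.41" --pt "0.022 0.068 0.011 0.505"

```text
t: 12.35
ee_pos: [627.1, -159.1, 165.6]
orientation: [3.138, 0.0, 0.847]
force: [5.7, -6.9, -2.4]
width: 0.3
grip_force: 3.9
```

step_arm --pt "-0.001 0.015 0.0 0.095" --pt "-0.004 0.03 -0.002 0.185" --pt "-0.009 0.043 -0.004 0.275" --pt "-0.015 0.056 -0.007 0.36" --pt "-0.023 0.068 -0.011 0.445"

```text
t: 12.98
ee_pos: [620.8, -137.0, 162.8]
orientation: [3.138, 0.0, 1.516]
force: [9.7, -4.9, 5.0]
width: 0.2
grip_force: 5.4
```

step_arm --pt "-0.005 0.006 -0.002 0.04" --pt "-0.005 0.006 -0.002 0.04"

```text
t: 13.22
ee_pos: [619.5, -135.3, 162.4]
orientation: [3.137, 0.0, 1.572]
force: [7.3, -0.9, 2.5]
width: -0.0
grip_force: 3.4
```

```bash
python3 - <<'E'
from h import *
s=robot.state();print(s["ee_pos"],s["orientation"],s["force"],s["joint_positions"].round(2))
a=cam("side")["frame"]; b=cam("scene")["frame"]
a=cv2.resize(a[110:220,230:350],None,fx=3.4,fy=3.4,interpolation=2); b=cv2.resize(b[180:290,130:250],None,fx=3.4,fy=3.4,interpolation=2)
cv2.imwrite("pics/d1.png",np.hstack([a,b])[:,:800])
E
```

```text
[ 619.49809404 -135.26482414  162.40868765] [3.13746255e+00 4.06604597e-04 1.57228114e+00] [ 7.26070469 -0.87433773  2.47652848] [ 0.62  0.51 -0.67  1.74  0.36  1.02 -0.19]
```

View pics/d1.png

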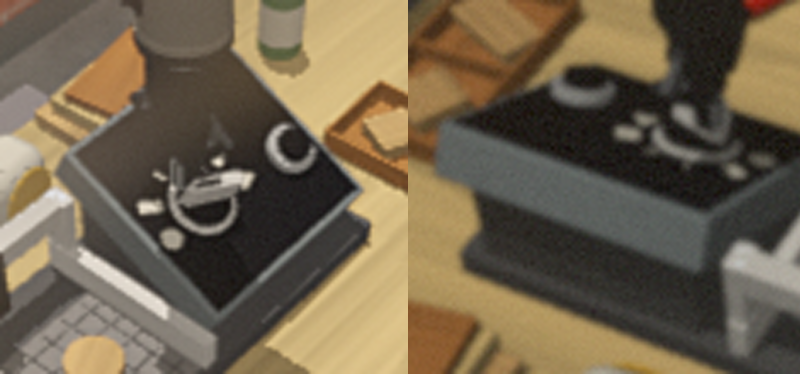

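step_arm --pt "-0.009 0.008 -0.004 0.03" --pt "-0.018 0.015 -0.009 0.06" --pt "-0.027 0.02 -0.013 0.09" --pt "-0.027 0.02 -0.013 0.09"

```text
t: 13.82
ee_pos: [609.6, -129.2, 157.3]
orientation: [3.141, 0.0, 1.706]
force: [0.6, 0.3, -0.7]
width: 0.3
grip_force: 0.0
```

step_arm --pt "-0.004 0.003 -0.002 0.02" --pt "-0.008 0.005 -0.004 0.04" --pt "-0.008 0.005 -0.004 0.04"

```text
t: 14.2
ee_pos: [607.3, -128.0, 155.8]
orientation: [3.141, 0.0, 1.767]
force: [0.2, -0.0, 1.4]
width: 0.3
grip_force: 0.5
```

The force dropped to zero, so the selector has snapped into a detent. I'll back off, rise and look.

step_arm --pt "0.03 0 0.02 0" --pt "0.04 0 0.12 0" --pt "0.0 -0.05 0.3 -0.12" --pt "-0.1 -0.1 0.5 -0.24" --pt "-0.2 -0.15 0.6 -0.36"

```text
t: 14.82
ee_pos: [547.6, -172.8, 338.7]
orientation: [3.139, -0.001, 1.221]
force: [0.7, -1.5, -1.0]
width: 0.3
grip_force: 0.0
```

step_arm --pt "-0.06 0 0.1 -0.12" --pt "-0.1 0 0.1 -0.24" --pt "-0.1 0 0.1 -0.36" --pt "-0.1 0 0.1 -0.48" --pt "-0.1 0 0.1 -0.6"

```text
t: 15.45
ee_pos: [517.6, -172.8, 366.3]
orientation: [3.141, -0.0, 0.32]
force: [0.0, -0.4, -0.5]
width: -0.1
grip_force: 0.0
```

step_arm --pt "0 -0.1 0 -0.12" --pt "0 -0.15 0 -0.22" --pt "0 -0.15 0 -0.22" --pt "0 -0.15 0 -0.22"

```text
t: 15.95
ee_pos: [517.5, -216.9, 366.0]
orientation: [-3.141, -0.0, 0.001]
force: [-0.9, 0.4, 0.2]
width: -0.1
grip_force: 0.0
```

```bash
python3 - <<'E'
from h import *
s=robot.state();print(s["ee_pos"],s["orientation"],s["joint_positions"].round(2))
d=cam("wrist"); C=cloud(d); cv2.imwrite("pics/w4.png",d["frame"]); np.savez("w4.npz",**d)
from plan import *
D=(C-A0)@N; k=(np.linalg.norm(C-(A0+50*N),axis=-1)<45)&(D>42)&(D<58); q=C[k]-A0
print(k.sum(),cv2.minAreaRect(np.c_[q@X,q@Y].astype(np.float32)))
B=np.array([583.6,-287,139.]);D=D-24; k=(np.linalg.norm(C-B,axis=-1)<35)&(abs(D)<6); q=C[k]; print("cap",k.sum(),np.median(D[k]),cv2.minEnclosingCircle(np.c_[(q-A0)@X,(q-A0)@Y].astype(np.float32)))
k=(np.abs(C[...,2]-54)<5)&(np.hypot(C[...,0]-592,C[...,1]-36)<50); print("disc seen",k.sum(), cv2.minEnclosingCircle(C[k][:,:2].astype(np.float32)) if k.any() else "")
E
```

```text
[ 517.54317838 -216.94067115  365.96864329] [-3.14116994e+00 -2.61219974e-04  7.26753667e-04] [ 0.72  0.18 -0.51  1.66  0.09  1.32 -1.37]
1084 ((1.2241549491882324, 2.54888916015625), (16.108579635620117, 66.59272766113281), 10.636120796203613)
cap 1075 -0.9578938779202524 ((-15.743106842041016, -130.4852752685547), 19.994165420532227)
disc seen 2117 ((592.4073486328125, 35.637847900390625), 32.74782943725586)
```

View pics/w4.png

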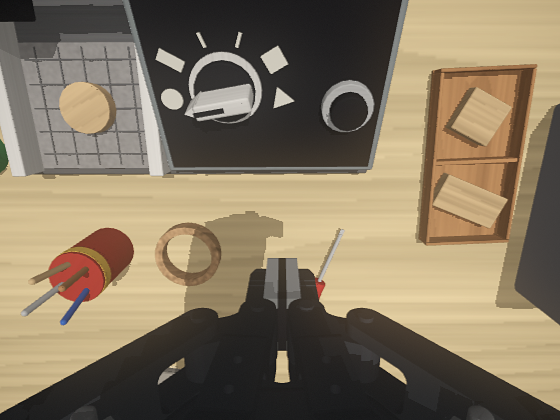

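The selector bar reads 100.6° counter-clockwise from the panel's x, which is the disc detent (0), with the nose at the disc mark (187,113). The blank is still centred at (87,107), and the start button is at (347,106). Now I'll press start.

step_arm --pt "0.1 -0.15 -0.1 0" --pt "0.165 -0.235 -0.25 0" --pt "0.165 -0.235 -0.42 0" --pt "0.165 -0.235 -0.6 0" --pt "0.165 -0.235 -0.7 0"

```text
t: 16.62
ee_pos: [565.9, -287.2, 153.1]
orientation: [-3.14, 0.002, -0.001]
force: [-1.4, -0.2, 0.4]
width: 0.2
grip_force: 0.0
```

step_arm --pt "0 0 -0.01 0" --pt "0 0 -0.01 0"

```text
t: 16.88
ee_pos: [567.5, -288.2, 154.1]
orientation: [3.141, -0.001, -0.002]
force: [0.2, 0.5, 1.0]
width: -0.1
grip_force: 0.0
```

step_arm --pt "0.008 0 -0.016 0" --pt "0.015 0 -0.03 0" --pt "0.022 0 -0.045 0" --pt "0.027 0 -0.055 0" --pt "0.027 0 -0.055 0"

```text
t: 17.5
ee_pos: [574.9, -288.4, 136.1]
orientation: [-3.141, 0.0, -0.004]
force: [-0.3, -0.1, 3.5]
width: 0.2
grip_force: 0.9
```

step_arm --pt "0.003 0 -0.006 0" --pt "0.006 0 -0.012 0" --pt "0.006 0 -0.012 0"

```text
t: 17.88
ee_pos: [576.6, -288.4, 132.6]
orientation: [-3.142, -0.0, -0.004]
force: [-1.9, 0.4, 3.3]
width: 0.1
grip_force: 1.8
```

step_arm --pt "0.003 0 -0.006 0" --pt "0.005 0 -0.01 0" --pt "0.005 0 -0.01 0"

```text
t: 18.25
ee_pos: [578.0, -288.5, 129.8]
orientation: [3.142, 0.0, -0.004]
force: [-4.2, 1.4, 7.9]
width: -0.1
grip_force: 4.6
```

step_arm --pt "0.002 0 -0.004 0" --pt "0.004 0 -0.008 0" --pt "0.004 0 -0.008 0"

```text
t: 18.62
ee_pos: [578.4, -288.6, 129.0]
orientation: [3.141, 0.001, -0.004]
force: [-19.2, 5.2, 34.2]
width: -0.3
grip_force: 19.5
```

Bottomed out: the force jumped while the tip stopped moving. Releasing now.

step_arm --pt "-0.01 0 0.02 0" --pt "-0.03 0 0.06 0" --pt "-0.05 0 0.2 0" --pt "-0.1 0.05 0.4 0" --pt "-0.15 0.1 0.6 0"

```text
t: 19.25
ee_pos: [534.1, -258.5, 306.9]
orientation: [-3.141, -0.0, -0.004]
force: [0.9, 0.2, -0.1]
width: -0.2
grip_force: 0.0
```

step_arm --pt "-0.02 0.1 0.1 0" --pt "-0.02 0.15 0.15 0" --pt "-0.02 0.15 0.15 0" --pt "-0.02 0.15 0.15 0"

```text
t: 19.75
ee_pos: [528.4, -215.0, 348.4]
orientation: [-3.141, 0.002, -0.004]
force: [-0.3, -0.3, -0.6]
width: -0.2
grip_force: 0.0
```

```bash
python3 - <<'E'
from plan import *
print(robot.state()["ee_pos"])
d=cam("wrist"); C=cloud(d); D=(C-A0)@N
k=(np.linalg.norm(C-(A0+50*N),axis=-1)<45)&(D>42)&(D<58); q=C[k]-A0
print("dial",k.sum(),cv2.minAreaRect(np.c_[q@X,q@Y].astype(np.float32)))
k=(np.linalg.norm(C-[584.6,-287.3,139],axis=-1)<17); print("cap h",k.sum(),np.median(D[k]))
k=(np.abs(C[...,2]-54)<5)&(np.hypot(C[...,0]-592,C[...,1]-36)<50); print("disc",k.sum(), cv2.minEnclosingCircle(C[k][:,:2].astype(np.float32)) if k.any() else "")
E
```

```text
[ 528.43254218 -214.96577855  348.37128651]
dial 1161 ((1.2529678344726562, 2.4556198120117188), (16.064098358154297, 66.21229553222656), 10.385871887207031)
cap h 794 23.269660408366256
disc 2226 ((591.7444458007812, 34.91884231567383), 32.4118537902832)
```

The selector is still on the disc mark, the cap is back up and the blank is still centred.

```bash
python3 -c "
from bench import robot
print(robot.close_job())"
```

```text
the job is handed in; nothing more can be done
None
```

The job is handed in: I laid the wooden disc flat in the middle of the bed, turned the selector to the disc mark, then pressed the start button fully down and released it, finishing at about 20 s of the 58 s allowed. The hand-in call returned no verdict.

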